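# Add a slotted weight to the fossil curing press

### The arm

A 6-joint arm with a two-finger parallel gripper is mounted at the origin on the work surface. World frame = base frame: x ahead of the robot, y to its left, z up, the work surface at z = 0. Lengths are in m, angles in rad, forces in N, time in s.
With the tool pointing down it reaches from about 0.3 to 0.95 m from the base axis. Payload 3.1 kg.
Tool frame: the origin (TCP) lies at the centre of the arm's flange, where the gripper is bolted on; the fingertips stand 173 mm ahead of it and the grasp point (between the pads) lies 155 mm ahead of it; z points along the fingers, x is the direction in which the jaws open and shut, and the axes are right-handed (so a half turn about z gives the same grasp; the last joint's range is limited). The gripper opens to 85 mm and grips with 20 to 120 N. Pads are 22 mm wide; open, the fingers measure 114 mm over their backs; the gripper's body (76 mm by 85 mm) begins 54 mm behind the grasp point. The pads swing forward as they close: fully open they stand 13 mm farther back than shut.
Start: joints at [-1.306, 0.308, 1.634, -0, 1.2, -0.07], TCP at [0.205, -0.59, 0.405] pointing down, gripper open.
Joint ranges: [-3.06, 3.06], [-0.79, 1.96], [0.05, 2.63], [-1.19, 4.34], [0.05, 2.64], [-2.94, 2.94]. Speed limits (rad/s): [2.79, 2.79, 3.14, 3.14, 3.14, 3.14].

### API

Orientations are given as [roll, pitch, yaw] about the fixed x, y, z axes, in that order (R = Rz(yaw) Ry(pitch) Rx(roll)).
In Python, from bench import env gives the robot as it stands.
- The arm moves only by the tool step_arm, never from a script. Its argument "increments" is text: rows parted by semicolons, each of 7 numbers parted by spaces: the shift along the world's x, y, z in mm, then the turn, a rotation vector about the world's x, y, z in rad, then the closure, from 0 (fully open) to 1 (shut). A call has 1 to 12 rows; each row shifts and turns the commanded pose from where the row before left it; what a row does not reach is not made up. A row lasts 1/10 s, in which the tool goes at most 50 mm and 8.59 degrees, less where a joint would pass 70% of its speed; a pose out of reach is approached as far as the arm can. A call is refused whole if a number of a shift passes 50 or a number of a turn 0.15, either way. A call with a gripper value outside its range is refused whole. The fingers move at their own pace and stop on an object; "grip_force" is the grip in N (left out, the last holds). Time passes only in rows, so rows that do not move let the fingers close. It gives the time, the measured TCP pose, the force and the opening at its end, in the units of the state.
- env.get_state(): the state, without advancing time (a new reading comes with each control period).
- env.snapshot(name): name is "scene" or "side" or "wrist"; returns a dict with "image" (400x640x3 uint8, red, green, blue), "depth" (400x640 float32, m along the optical axis (not along the pixel's ray), 0 where there is no reading), "fovy" (degrees; the focal length in pixels is half the picture's height over the tangent of half this angle, whatever the lens; pixels are square), "cx", "cy" (the principal point, pixels), "world_to_cam" (4x4, takes a point from world to camera coordinates). Camera axes: x right, y down, z forward; pixel columns grow to the right and rows downward; lengths in m; the calibration is good to about 2 mm. A picture is of the moment at which its call begins.
- env.close_job(): hands the job in, once; it reports no verdict.
Trained networks look in the newest picture that a camera, given by its name, has taken for a name from the list of things; names that differ only in an ending like _2 or _b are one class to them, and where a whole thing is asked for, a point or a joint stands for the part that bears it (a point fixed in the world has none). Each returns a list of dicts, best first, with "confidence" (0 to 1); they miss things now and then, are a little off and sometimes report something else, mostly with a low value. They report only what shows in the picture. A call takes as long as a camera call. They do not tell look-alikes from the thing itself.
- env.recognise(thing, camera): "point" ([column, row] in pixels, amid what is visible of it).
- env.masks_of(thing, camera): "mask" (400x640 bool, what is visible of it) and "point" ([column, row] in pixels, amid what is visible of it).
The state is a dict: "clock": time; "q": joint angles; "dq": joint speeds; "joint_torque": joint torques, N m; "eef_pos": TCP position; "orientation": TCP orientation; "force": force on the tool from outside, world axes, zero at the start; "ft_torque": the same for the moment, N m; "gripper_width": opening from 0.0 (shut) to 1.0 (fully open).
Only numpy, scipy, OpenCV 4.12 (cv2) and the standard library are available. Lean on these libraries where they do the work, as an engineer would, in place of code of your own. Each camera call takes 0.05 s, during which the arm holds its last target. There are 200 camera calls.

### The job

Add the loose slotted weight to the stem of the curing press: at the flattened neck of the stem, push it sideways until you feel the closed end of its slot bear lightly on the stem, hold that for a moment, then, with it round the stem, let it down fully onto the weight already there, turned so that its slot lies crosswise to the lower weight's slot. Be gentle, for glued bone is under the press: a push of about 5 newtons on the stem is enough and 12 is the most, do not press hard on the lower weight, do not turn the lower weight out of its place, and leave the bottle, jar and brush alone.

Things in the scene. Friction and masses are not known exactly. Their poses are not given: they have to be found in the camera images.
- weight: The loose slotted weight, flat on the table: plain steel disc 60 mm across, 16 mm thick, about 0.3 kg, with two parallel flats to grip, 50 mm apart (at y = +25 and -25 mm, each 33 mm long). A slot 10 mm wide, open to +x, runs in to a central round bore 16 mm across, its closed end. Origin: bore centre, underside; z up.
- lower_weight: A slotted weight of the same outside shape (60 mm across, flats 50 mm apart, 16 mm thick, slot 10 mm wide) lying loose on the pan round the stem, but with a wide bore, 30 mm across, so its place does not show just where the stem is. Origin: bore centre, underside; slot open to its +x, within 15 degrees of the press's +x axis.
- lower_mouth (a point): Point at the mouth of the lower weight's slot, 28 mm from its centre, on its upper face.
- press: The curing press, fixed: grey base 110 x 150 mm, beam on two columns (up to 108 mm high), plunger on a bone, and on top a round pan 80 mm across, its upper face 126 mm above the table. A rigid round stem, 13 mm across, stands up from the pan, clamped in a short slot in it along the press's x. Origin: centre of the base's underside; its z axis goes up through the pan's centre.
- neck (a point): On the pan's axis, 152 mm up, level with the foot of the stem's neck. The stem is not quite here: it is clamped anywhere up to 7 mm either way along the press's x (none along y); find it by feel. The neck runs 152 to 178 mm up, 8 mm thick along the press's y, 13 mm along its x; over it a cap 24 mm across to 188 mm, so nothing goes on from above.
- stem_seat (a point): Point on the pan's axis at the lower weight's upper face, 142 mm above the table: the height where the added weight's underside must rest. A weight passes the neck only with its slot along the press's x (within 10 degrees), from the +x or -x side, underside 152 to 162 mm up; once its bore is round the stem it can go down over the 13 mm part (1.5 mm play all round) and turn.
- glue_bottle: White bottle, 48 mm across, 130 mm high, standing on the table; leave alone. Origin: centre of its underside.
- jar: Small glass jar with a black lid, 54 mm across, 60 mm high; leave alone. Origin: centre of its underside.
- brush: Wooden brush, 190 mm long, lying on the table; leave alone. Its length is along its x.
There are look-alikes about, which are no part of the job. Leave any purple look-alike of the weight alone.

How it is judged:
By the outcome, as a careful person would: the job done as asked, in the order asked, and still so for the second after the job is handed in, with the robot touching nothing.
It also fails if it takes over 58 s, if anything falls off the work surface, if the arm or the gripper's body presses on something with over 40 N, if the wrist force passes 120 N, or if a joint passes its speed limit or range.

## Working session

There is one attempt and no reset: what is moved stays moved. The work goes in short steps, Python scripts to look and compute and a tool call to move; the robot and the scene stay as the last step left them, time stands still between calls to the robot, and variables do not carry over. Pictures are saved under pics/ and viewed, about 8 in all and at most 12, crops included, and the job is handed in when it is done.

Besides the shell and the picture viewer there is one more tool, called after "Emit:" by a JSON object that holds its "name" and its "arguments", one argument or row to a line. step_arm: Moves the arm, as the interface text tells. Its arguments: {"type":"object","properties":{"increments":{"type":"string"},"grip_force":{"type":"number"}},"required":["increments"]}

```bash
ls; mkdir -p pics
cat > h.py <<'E'
import numpy as np, cv2
from bench import env
def K(s):
    f=s["image"].shape[0]/2/np.tan(np.radians(s["fovy"])/2); return f,s["cx"],s["cy"]
def cloud(s):
    f,cx,cy=K(s); d=s["depth"]; v,u=np.mgrid[:d.shape[0],:d.shape[1]]
    P=np.stack([(u-cx)/f*d,(v-cy)/f*d,d,np.ones_like(d)],-1)@np.linalg.inv(s["world_to_cam"]).T
    P=P[...,:3]; P[d<=0]=np.nan; return P
def proj(s,p):
    f,cx,cy=K(s); c=s["world_to_cam"]@np.r_[p,1]; return c[0]/c[2]*f+cx,c[1]/c[2]*f+cy
def save(s,n): cv2.imwrite("pics/"+n,s["image"][...,::-1])
E
python3 - <<'E'
from h import *
np.set_printoptions(precision=4,suppress=True)
print(env.get_state())
ims=[]
for c in ["scene","side"]:
    s=env.snapshot(c); P=cloud(s); ims.append(s["image"])
    for t in ["weight","lower_weight","press","lower_mouth","neck","glue_bottle","jar","brush"]:
        for r in env.masks_of(t,c)[:3]:
            m=r["mask"]; q=P[m]; print(c,t,round(r["confidence"],2),np.round(r["point"]),m.sum(),np.nanmedian(q,0),np.nanmin(q,0),np.nanmax(q,0))
cv2.imwrite("pics/a.png",cv2.resize(np.vstack(ims),(640,800))[...,::-1]) if 0 else [cv2.imwrite(f"pics/a{i}.png",x[...,::-1]) for i,x in enumerate(ims)]
E
```

```text
pics
{'clock': 0.0, 'q': array([-1.3057,  0.309 ,  1.6352, -0.    ,  1.1997, -0.0697]), 'dq': array([-0.    , -0.001 , -0.0008, -0.002 , -0.    ,  0.0004]), 'joint_torque': array([ -0.0018, -41.5259, -27.6668,  -0.0002,   0.0103,  -0.    ]), 'eef_pos': array([ 0.2052, -0.5899,  0.4034]), 'orientation': array([-3.1414,  0.0023, -1.236 ]), 'force': array([ 0.0028,  0.2177, -0.6154]), 'ft_torque': array([0.0024, 0.0235, 0.0398]), 'gripper_width': 0.9974945885784742}
scene weight 0.93 [306. 196.] 383 [ 0.3979 -0.1799  0.0151] [ 0.3529 -0.2101 -0.0014] [ 0.4221 -0.1512  0.0193]
scene weight 0.87 [287. 222.] 483 [ 0.4935 -0.205   0.0149] [ 0.4388 -0.2359 -0.0015] [ 0.5168 -0.1759  0.0187]
scene weight 0.83 [332. 228.] 377 [ 0.5082 -0.1037  0.0155] [ 0.4687 -0.1334 -0.0004] [ 0.5263 -0.0798  0.0198]
scene lower_weight 0.58 [456. 228.] 622 [0.5993 0.1347 0.1408] [ 0.4139  0.11   -0.0013] [0.6223 0.2295 0.164 ]
scene press 0.85 [446. 262.] 4441 [0.6104 0.129  0.0324] [ 0.4384  0.0533 -0.0037] [0.6654 0.2212 0.1893]
scene lower_mouth 0.82 [455. 228.] 543 [0.602  0.1334 0.141 ] [0.5615 0.1108 0
[... 1077 characters left out ...]
0.142 ] [0.5602 0.1123 0.1254] [0.6246 0.1684 0.1469]
side press 0.81 [283. 301.] 2938 [0.5754 0.168  0.0262] [ 0.5168 -0.0054 -0.002 ] [0.6617 0.2249 0.1908]
side lower_mouth 0.73 [286. 273.] 459 [0.5837 0.1446 0.142 ] [0.5601 0.1027 0.1256] [0.619  0.1684 0.1469]
side neck 0.77 [284. 300.] 2915 [0.5758 0.1673 0.0276] [ 0.5168 -0.0056 -0.0028] [0.6621 0.2249 0.1908]
side glue_bottle 0.58 [269. 185.] 546 [ 0.6876 -0.1618  0.0721] [ 0.6692 -0.1887  0.0032] [ 0.7116 -0.1517  0.1346]
side jar 0.96 [372. 245.] 555 [ 0.4064 -0.008   0.0546] [ 0.3793 -0.093  -0.0018] [0.4334 0.0074 0.0647]
side brush 0.96 [356. 148.] 545 [ 0.4959 -0.3843  0.0188] [ 0.3867 -0.4215 -0.0016] [ 0.5755 -0.3701  0.0257]
```

Run:
```python
import cv2,numpy as np
a=cv2.imread("pics/a0.png");b=cv2.imread("pics/a1.png")
A=cv2.resize(a[170:330,250:510],(780,480),interpolation=cv2.INTER_CUBIC)
cv2.imwrite("pics/b0.png",A)
B=cv2.resize(b[180:360,230:430],(660,594),interpolation=cv2.INTER_CUBIC)
cv2.imwrite("pics/b1.png",B)
```

```text
(no output)
```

View pics/b0.png

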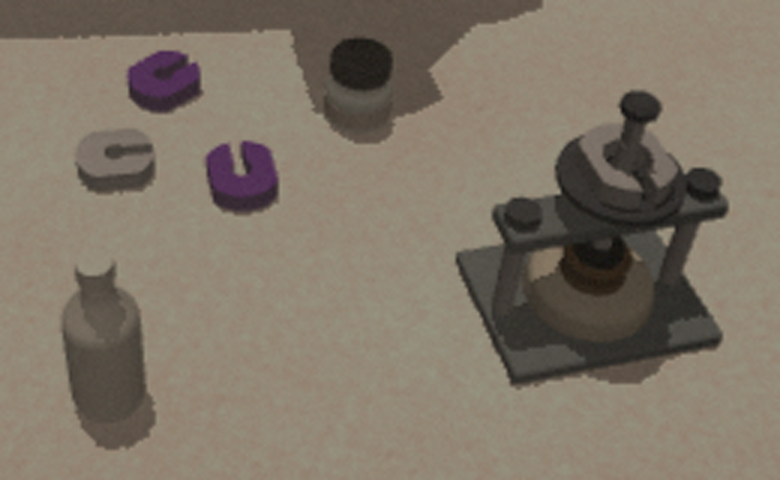

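View pics/b1.png

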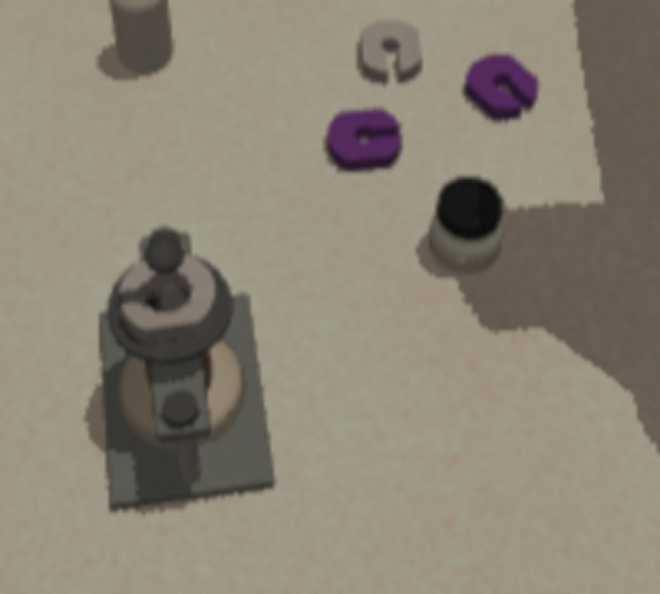

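The loose steel weight is at b0 pixel (115,155), world about (0.487,-0.205). The other two candidates are purple. The press stands at about (0.60,0.13), and its lower weight's slot opens down-right, towards +x. Next I'll move over the loose weight.

Emit:
{"name": "step_arm", "arguments": {
  "increments": "28 38 0 0 0 0.12 0;28 38 0 0 0 0.12 0;28 38 0 0 0 0.12 0;28 38 0 0 0 0.12 0;28 38 0 0 0 0.12 0;28 38 0 0 0 0.12 0;28 38 0 0 0 0.12 0;28 38 0 0 0 0.12 0;28 38 -10 0 0 0.12 0;28 38 -10 0 0 0.12 0;0 0 0 0 0 0 0;0 0 0 0 0 0 0"
}}

```text
clock: 2.1
eef_pos: [0.4857, -0.2093, 0.3844]
orientation: [3.141, 0.001, -0.034]
force: [0.1, 0.1, 0.0]
gripper_width: 0.999
```

Run:
```python
from h import *
np.set_printoptions(precision=4,suppress=True)
st=env.get_state(); print(st["clock"],st["eef_pos"],st["orientation"],st["q"])
s=env.snapshot("wrist"); P=cloud(s); save(s,"w0.png")
print("cam",np.linalg.inv(s["world_to_cam"]),s["fovy"])
for r in env.masks_of("weight","wrist")[:3]:
    m=r["mask"]; q=P[m]; print(round(r["confidence"],2),np.round(r["point"]),m.sum(),np.nanmedian(q,0),np.nanmin(q,0),np.nanmax(q,0),s["image"][m].mean(0))
np.savez("w0.npz",P=P,img=s["image"],m=[r["mask"] for r in env.masks_of("weight","wrist")])
```

```text
2.1 [ 0.4857 -0.2093  0.3844] [ 3.1414  0.0009 -0.0337] [-0.489   0.145   1.8779 -0.0007  1.1194 -0.455 ]
cam [[ 0.9994 -0.0313 -0.0126  0.4885]
 [-0.0337 -0.9475 -0.3181 -0.1277]
 [-0.002   0.3183 -0.948   0.3539]
 [ 0.      0.      0.      1.    ]] 68.21011907763021
0.95 [238. 152.] 1844 [ 0.3909 -0.182   0.0163] [ 0.3593 -0.2113 -0.0004] [ 0.4186 -0.1523  0.0186] [81.9447 43.096  88.2066]
0.76 [324. 174.] 1711 [ 0.4874 -0.208   0.0163] [ 0.4579 -0.242  -0.0008] [ 0.5136 -0.1766  0.0186] [117.2092 111.5143 101.4085]
0.55 [331.  68.] 2064 [ 0.4969 -0.1046  0.0162] [ 0.4643 -0.1359 -0.0003] [ 0.523  -0.0806  0.0185] [62.6357 32.7737 67.6909]
```

View pics/w0.png

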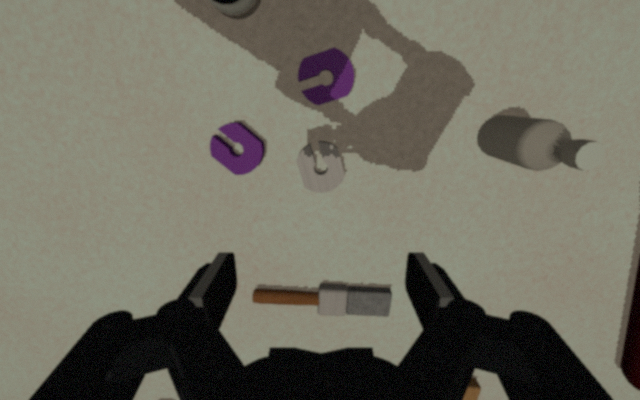

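The wrist view shows the steel weight at about (322,167), slot opening up-image (+y) and lying partly in shadow. I'll fit its pose with a template on the depth.

```bash
cat >> h.py <<'E'
from scipy.optimize import minimize
def inside(q,bore):
    x,y=q[:,0],q[:,1]
    return (x*x+y*y<.03**2)&(abs(y)<.025)&~((abs(y)<.005)&(x>0))&(x*x+y*y>bore**2)
def rend(s,img,z,c,half=.045,step=.0005):
    "orthophoto of plane z about c"
    f,cx,cy=K(s); g=np.arange(-half,half,step); X,Y=np.meshgrid(c[0]+g,c[1]+g)
    p=np.stack([X,Y,0*X+z,0*X+1],-1)@s["world_to_cam"].T
    return X,Y,cv2.remap(img,(p[...,0]/p[...,2]*f+cx).astype(np.float32),(p[...,1]/p[...,2]*f+cy).astype(np.float32),cv2.INTER_LINEAR)
def fit(X,Y,M,c,bore,psis,ignore=None):
    "M: bool map of solid top face; returns x,y,psi,score"
    w=np.ones(M.shape) if ignore is None else (~ignore).astype(float)
    pts=np.stack([X.ravel(),Y.ravel()],1); Mr=M.ravel().astype(float); w=w.ravel()
    def sc(p):
        a=p[2]; R=np.array([[np.cos(a),-np.sin(a)],[np.sin(a),np.cos(a)]])
        return (w*(inside((pts-p[:2])@R,bore)!=Mr)).sum()/1e2
    best=min((minimize(sc,[c[0],c[1],a],method="Nelder-Mead",options=dict(initial_simplex=np.array([[c[0],c[1],a],[c[0]+.004,c[1],a],[c[0],c[1]+.004,a],[c[0],c[1],a+.2]]),xatol=1e-4,fatol=1e-3)) for a in psis),key=lambda r:r.fun)
    return best.x,best.fun
E
python3 - <<'E'
from h import *
np.set_printoptions(precision=4,suppress=True)
s=env.snapshot("wrist"); P=cloud(s)
r=[r for r in env.masks_of("weight","wrist") if np.ptp(s["image"][r["mask"]].mean(0))<25][0]
zt=np.nanmedian(P[r["mask"]][:,2]); print(zt)
c=np.nanmedian(P[r["mask"]],0)[:2]
H=np.where(np.isfinite(P[...,2]),P[...,2],0).astype(np.float32)
X,Y,h=rend(s,H,zt,c)
print("depth fit",fit(X,Y,h>zt-.005,c,.008,np.arange(-3,3.2,.5)))
print("mask fit",fit(X,Y,rend(s,r["mask"].astype(np.float32),zt,c)[2]>.5,c,.008,np.arange(-3,3.2,.5)))
# press
s=env.snapshot("scene"); P=cloud(s); S=env.snapshot("side"); Q=cloud(S)
for n,p in (("scene",P),("side",Q)):
    p=p.reshape(-1,3); near=(abs(p[:,0]-.6)<.13)&(abs(p[:,1]-.14)<.13)
    b=p[near&(p[:,2]>.006)&(p[:,2]<.03)]; print(n,"base",np.histogram(b[:,2],8),cv2.minAreaRect((b[:,:2]*1000).astype(np.float32)))
    for lo,hi in ((.122,.130),(.138,.147),(.183,.195)):
        b=p[near&(p[:,2]>lo)&(p[:,2]<hi)]; print(lo,len(b),np.median(b,0),cv2.minEnclosingCircle((b[:,:2]*1000).astype(np.float32)))
E
```

```text
0.016234782766986644
depth fit (array([ 0.4847, -0.2063,  1.7948]), np.float64(3.02))
mask fit (array([ 0.4846, -0.2069,  1.7786]), np.float64(11.61))
scene base (array([105, 728, 711,  61,  73,  70,  82, 119]), array([0.006, 0.009, 0.012, 0.015, 0.018, 0.021, 0.024, 0.027, 0.03 ])) ((591.4320068359375, 138.16183471679688), (112.61719512939453, 151.28248596191406), 17.643718719482422)
0.122 483 [0.6106 0.1313 0.1261] ((592.0083618164062, 137.69395446777344), 40.321861267089844)
0.138 407 [0.5949 0.1342 0.142 ] ((591.3529052734375, 138.40994262695312), 30.838720321655273)
0.183 95 [0.5933 0.137  0.1867] ((591.4356689453125, 137.82797241210938), 12.31549072265625)
side base (array([ 52, 371, 798, 121,  23,  36,  29,  56]), array([0.006 , 0.009 , 0.012 , 0.015 , 0.018 , 0.021 , 0.024 , 0.0269,
       0.0299])) ((599.69140625, 130.34210205078125), (206.3040771484375, 223.9041748046875), 78.02081298828125)
0.122 424 [0.5827 0.1576 0.1271] ((589.88037109375, 139.1283721923828), 40.49577713012695)
0.138 365 [0.5842 0.1428 0.1426] ((590.0927734375, 138.18881225585938), 30.597970962524414)
0.183 92 [0.5878 0.1404 0.1878] ((589.1102294921875, 138.6671905517578), 12.376155853271484)
```

Emit:
{"name": "step_arm", "arguments": {
  "increments": "-1 3 -30 0 0 0.127 0;0 0 -40 0 0 0.127 0;0 0 -40 0 0 0 0;0 0 -40 0 0 0 0;0 0 -30 0 0 0 0;0 0 -20 0 0 0 0;0 0 -7 0 0 0 0;0 0 0 0 0 0 0;0 0 0 0 0 0 0"
}}

```text
clock: 3.35
eef_pos: [0.4849, -0.208, 0.1787]
orientation: [3.14, -0.002, 0.217]
force: [0.9, -0.6, -0.2]
gripper_width: 1.004
```

Run:
```python
from h import *
np.set_printoptions(precision=4,suppress=True)
st=env.get_state(); print(st["clock"],st["eef_pos"],st["orientation"],st["force"])
```

```text
3.35 [ 0.4849 -0.208   0.1787] [ 3.1403 -0.0015  0.2174] [ 0.8805 -0.5815 -0.2249]
```

Emit:
{"name": "step_arm", "arguments": {
  "increments": "0 1 -4 0 0 0 0;0 0 0 0 0 0 0.3;0 0 0 0 0 0 0.5;0 0 0 0 0 0 1;0 0 0 0 0 0 1;0 0 0 0 0 0 1;0 0 0 0 0 0 1;0 0 0 0 0 0 1",
  "grip_force": 40
}}

```text
clock: 4.15
eef_pos: [0.4849, -0.2065, 0.1745]
orientation: [3.141, -0.001, 0.218]
force: [-0.0, 0.6, 6.4]
gripper_width: 0.576
```

Emit:
{"name": "step_arm", "arguments": {
  "increments": "0 0 5 0 0 0 1;0 0 15 0 0 0 1;0 0 30 0 0 0 1;0 0 30 0 0 0 1;0 0 40 0 0 0 1;0 0 40 0 0 0 1;0 0 0 0 0 0 1;0 0 0 0 0 0 1"
}}

```text
clock: 4.95
eef_pos: [0.4842, -0.2063, 0.3349]
orientation: [3.14, -0.002, 0.218]
force: [0.2, 1.6, -3.2]
gripper_width: 0.573
```

Run:
```python
from h import *
np.set_printoptions(precision=4,suppress=True)
st=env.get_state(); print(st["clock"],st["eef_pos"],st["orientation"],st["force"])
s=env.snapshot("wrist"); save(s,"w1.png"); P=cloud(s)
R=cv2.Rodrigues(np.array([0,0,0.]))[0]
from scipy.spatial.transform import Rotation as Ro
R=Ro.from_euler("xyz",st["orientation"]).as_matrix()
for r in env.masks_of("weight","wrist")[:4]:
    m=r["mask"]; q=(P[m]-st["eef_pos"])@R; print(r["confidence"],r["point"],m.sum(),np.nanmedian(q,0),np.nanpercentile(q,[1,99],axis=0))
```

```text
4.95 [ 0.4842 -0.2063  0.3349] [ 3.1402 -0.0017  0.218 ] [ 0.1961  1.5923 -3.207 ]
0.74 [360.4, 76.4] 2863 [ 0.0334 -0.0976  0.3187] [[ 0.0028 -0.1188  0.317 ]
 [ 0.0583 -0.0697  0.3291]]
0.64 [239.3, 133.1] 2807 [-0.086  -0.0456  0.3185] [[-0.1165 -0.0741  0.3167]
 [-0.0592 -0.0172  0.3344]]
0.6 [321.6, 269.8] 8943 [ 0.0001 -0.0008  0.1583] [[-0.0242 -0.0289  0.1569]
 [ 0.0239  0.0287  0.1733]]
```

View pics/w1.png

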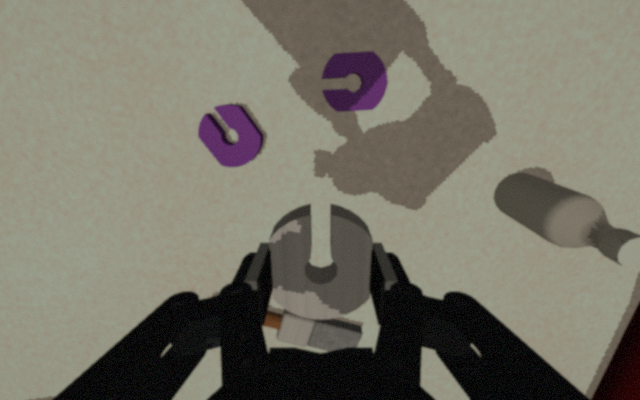

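Grip is good: the weight is centred in the tool, underside 0.174 m ahead of the TCP, slot facing tool -y. Moving to the standoff on the press's -x side.

Emit:
{"name": "step_arm", "arguments": {
  "increments": "3 27 20 0 0 -0.148 1;3 27 20 0 0 -0.148 1;3 27 0 0 0 -0.148 1;3 27 0 0 0 -0.148 1;3 27 0 0 0 -0.148 1;3 27 0 0 0 -0.148 1;3 27 0 0 0 -0.148 1;3 27 0 0 0 -0.148 1;3 27 0 0 0 -0.148 1;3 27 0 0 0 -0.148 1;3 27 -10 0 0 0 1;2 24 -10 0 0 0 1"
}}

```text
clock: 6.25
eef_pos: [0.5185, 0.1159, 0.351]
orientation: [3.137, 0.001, -1.262]
force: [0.4, 0.0, -3.4]
gripper_width: 0.576
```

Emit:
{"name": "step_arm", "arguments": {
  "increments": "0 0 0 0 0 0 1;0 0 0 0 0 0 1;0 0 0 0 0 0 1"
}}

```text
clock: 6.55
eef_pos: [0.5189, 0.1141, 0.3525]
orientation: [3.139, 0.0, -1.262]
force: [-0.1, 0.4, -2.6]
gripper_width: 0.576
```

```bash
cat > look.py <<'E'
from h import *
import sys
from scipy.spatial.transform import Rotation as Ro
np.set_printoptions(precision=4,suppress=True)
st=env.get_state(); print(st["clock"],st["eef_pos"],st["orientation"],st["force"],st["q"])
s=env.snapshot("wrist"); save(s,sys.argv[1]); P=cloud(s).reshape(-1,3)
R=Ro.from_euler("xyz",st["orientation"]).as_matrix()
for lo,hi in ((.122,.130),(.138,.147),(.183,.195)):
    b=P[(np.hypot(P[:,0]-.59,P[:,1]-.138)<.05)&(P[:,2]>lo)&(P[:,2]<hi)]
    T=(b-st["eef_pos"])@R
    if len(b)>5: print(lo,len(b),np.median(b,0),cv2.minEnclosingCircle((b[:,:2]*1000).astype(np.float32)),"tool:",cv2.minEnclosingCircle((T[:,:2]*1000).astype(np.float32)),np.percentile(T,[1,99],axis=0)[:, :2].ravel())
f,cx,cy=K(s)
Q=cloud(s); T=(Q-st["eef_pos"])@R
w=T[(abs(T[...,0])<.03)&(abs(T[...,1])<.04)&(abs(T[...,2]-.158)<.004)]
print("weight tool",len(w),np.percentile(w,[.5,99.5],axis=0))
E
python3 look.py w2.png
```

```text
6.55 [0.5189 0.1141 0.3525] [ 3.139   0.     -1.2623] [-0.0987  0.4238 -2.5991] [ 0.1346  0.1878  1.8987 -0.0005  1.0577  1.3971]
0.122 5591 [0.6004 0.1424 0.1263] ((589.4466552734375, 137.8384552001953), 40.0197639465332) tool: ((-1.1827151775360107, -74.98210144042969), 40.020381927490234) [-0.0394 -0.1133  0.0367 -0.0371]
0.138 4932 [0.5917 0.1371 0.1422] ((589.4103393554688, 138.56954956054688), 30.039772033691406) tool: ((-1.890181303024292, -75.12429809570312), 30.039073944091797) [-0.0263 -0.1028  0.0226 -0.0469]
0.183 2511 [0.5872 0.1362 0.1874] ((570.6065063476562, 131.55718994140625), 30.536941528320312) tool: ((-0.9066550135612488, -54.959632873535156), 30.547330856323242) [-0.0122 -0.0843  0.0105 -0.0264]
weight tool 8127 [[-0.0274 -0.0287  0.1549]
 [ 0.0272  0.0289  0.1616]]
```

View pics/w2.png

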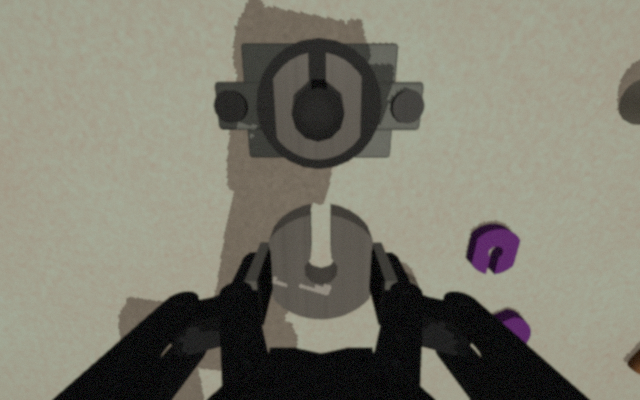

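Both parts are in view: the cap at (318,112), the lower slot at (317,68), and the held slot at (320,235). Refining the relative offsets in the tool frame.

```bash
cat > rel.py <<'E'
from h import *
from scipy.spatial.transform import Rotation as Ro
np.set_printoptions(precision=4,suppress=True)
st=env.get_state(); s=env.snapshot("wrist"); P=cloud(s)
R=Ro.from_euler("xyz",st["orientation"]).as_matrix(); p0=st["eef_pos"]
print(p0,st["orientation"],st["force"])
T=(P-p0)@R
H=np.where(np.isfinite(P[...,2]),P[...,2],0).astype(np.float32)
# cap
m=(P[...,2]>.183)&(P[...,2]<.195)&(T[...,1]<-.048)
b=T[m][:,:2]*1000; (c,r)=cv2.minEnclosingCircle(b.astype(np.float32)); print("cap tool",c,r,b.mean(0),P[m][:,2].mean())
print("cap world",P[m].mean(0))
# held weight: pose from slot, by tool-frame template
zt=p0[2]-.1583; wc=p0[:2]
X,Y,h=rend(s,H,zt,wc); Mh=abs(h-zt)<.006
A=R[:2,:2].T@np.stack([X.ravel()-wc[0],Y.ravel()-wc[1]]); ig=(abs(A[0])>.0235).reshape(X.shape)
x,f=fit(X,Y,Mh,wc,.008,[st["orientation"][2]+1.57],ig)
print("held world",x,f,"tool",(np.r_[x[:2]-wc,0]@R)[:2]*1000)
# lower weight: ignore parts hidden by cap / stem (near cap centre or not visible)
lc=np.array([.5895,.1382]); X,Y,h=rend(s,H,.142,lc)
ig=(h>.15)|(np.hypot(X-lc[0],Y-lc[1])<.017)
x,f=fit(X,Y,abs(h-.142)<.004,lc,.015,[.1,.3,.5],ig); print("lower",x,f)
X,Y,h=rend(s,H,.126,lc)
b=P[(np.hypot(P[...,0]-.5895,P[...,1]-.138)<.13)&(P[...,2]>.008)&(P[...,2]<.016)]
print("base",np.median(b[:,2]),cv2.minAreaRect((b[:,:2]*1000).astype(np.float32)))
b=P[(np.hypot(P[...,0]-.5895,P[...,1]-.138)<.13)&(P[...,2]>.09)&(P[...,2]<.115)]
print("beam",cv2.minAreaRect((b[:,:2]*1000).astype(np.float32)))
E
python3 rel.py
```

```text
[0.5192 0.1139 0.353 ] [ 3.1401 -0.0001 -1.2628] [ 0.253  -0.2926 -3.2731]
cap tool (-1.584201693534851, -73.35163879394531) 11.830745697021484 [ -1.6075 -73.8045] 0.1868994601437339
cap world [0.5888 0.1378 0.1869]
held world [0.5199 0.114  0.3224] 6.16 tool [ 0.2018 -0.7008]
lower [0.5895 0.1384 0.3247] 2.04
base 0.012123049046926238 ((589.2763671875, 137.8174285888672), (108.8532485961914, 150.1731719970703), 17.735130310058594)
beam ((589.2357788085938, 138.0316925048828), (33.89726638793945, 150.1235809326172), 17.63988494873047)
```

Emit:
{"name": "step_arm", "arguments": {
  "increments": "-0.5 1.5 -10 0 0 0 1;0 0 -12 0 0 0 1;9.5 3 0 0 0 0 1;9.5 3 0 0 0 0 1;9.5 3 0 0 0 0 1;0 0 0 0 0 0 1;0 0 0 0 0 0 1;0 0 0 0 0 0 1"
}}

```text
clock: 7.45
eef_pos: [0.5472, 0.1252, 0.3317]
orientation: [3.141, 0.0, -1.262]
force: [0.0, 0.8, -2.8]
gripper_width: 0.571
```

```bash
sed -i 's/T\[...,1\]<-.048/T[...,1]<-.031)\&(np.hypot(P[...,0]-.5888,P[...,1]-.1378)<.0135/' rel.py; sed -i 's/H=np.where.*/&\nsave(s,"w3.png")/' rel.py; python3 rel.py
```

```text
[0.5472 0.1252 0.3317] [ 3.141   0.0001 -1.2619] [ 0.043   0.8215 -2.8201]
cap tool (0.6700078248977661, -43.27462387084961) 11.862029075622559 [  0.6449 -44.5208] 0.1869007634752034
cap world [0.5897 0.1381 0.1869]
held world [0.5474 0.1254 0.3176] 6.05 tool [-0.0665 -0.2422]
lower [0.5894 0.1384 0.3249] 2.24
base 0.012148620240803376 ((589.5361328125, 137.86724853515625), (108.43595123291016, 150.23411560058594), 17.75978660583496)
beam ((589.8081665039062, 138.15338134765625), (33.577537536621094, 149.37741088867188), 17.726547241210938)
```

View pics/w3.png

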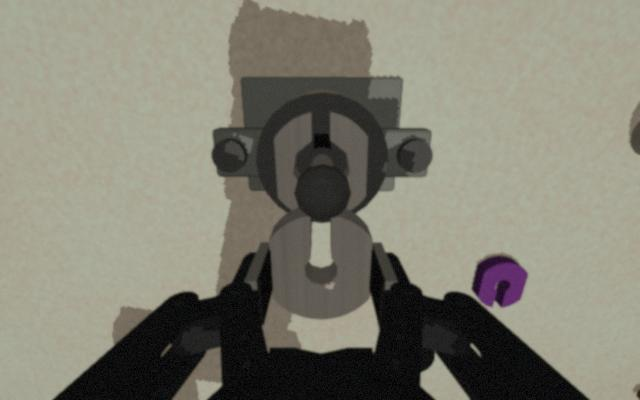

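```bash
for i in 1 2 3 4 5; do python3 rel.py | egrep "cap tool|held|^\["; done
```

```text
[0.5471 0.1252 0.3316] [ 3.1411  0.     -1.2619] [ 0.3446 -0.4074 -2.4611]
cap tool (0.5151875615119934, -43.452369689941406) 11.910632133483887 [  0.5912 -44.5919] 0.18690541526036694
held world [0.5473 0.1252 0.3227] 6.13 tool [-0.0025 -0.2475]
[0.547  0.1252 0.3316] [ 3.1412  0.0001 -1.262 ] [ 0.1457 -0.7404 -2.5189]
cap tool (0.5634515285491943, -43.45186233520508) 11.798287391662598 [  0.6218 -44.6651] 0.18690699843802464
held world [0.5472 0.1252 0.3157] 6.19 tool [-0.0148 -0.1873]
[0.547  0.1251 0.3317] [ 3.1413  0.     -1.2619] [-1.0062 -0.9638 -3.0059]
cap tool (0.7330331206321716, -43.61298370361328) 11.94572639465332 [  0.6185 -44.6016] 0.1869197838085797
held world [0.5472 0.1252 0.3234] 6.04 tool [-0.0148 -0.1822]
[0.5471 0.1251 0.3317] [ 3.1414 -0.     -1.262 ] [ 0.226   0.0563 -1.5923]
cap tool (0.5256877541542053, -43.31453323364258) 11.986404418945312 [  0.5891 -44.5549] 0.1868968899143441
held world [0.5474 0.1253 0.3127] 6.31 tool [-0.035  -0.3871]
[0.5471 0.1251 0.3317] [ 3.1416 -0.     -1.262 ] [-0.3721  0.7462 -2.48  ]
cap tool (0.4105222523212433, -43.384925842285156) 11.944746017456055 [  0.5504 -44.5281] 0.18693047031663146
held world [0.5475 0.1253 0.3113] 5.86 tool [-0.0295 -0.3898]
```

Emit:
{"name": "step_arm", "arguments": {
  "increments": "0.2 -0.6 0 0 0 0 1;1.9 0.6 0 0 0 0 1;1.9 0.6 0 0 0 0 1;1.9 0.6 0 0 0 0 1;1.9 0.6 0 0 0 0 1;1.9 0.6 0 0 0 0 1;1.9 0.6 0 0 0 0 1;0 0 0 0 0 0 1;0 0 0 0 0 0 1"
}}

```text
clock: 8.65
eef_pos: [0.5589, 0.1282, 0.3316]
orientation: [3.141, 0.0, -1.262]
force: [-0.2, 0.3, -3.0]
gripper_width: 0.571
```

Emit:
{"name": "step_arm", "arguments": {
  "increments": "1.9 0.6 0 0 0 0 1;1.9 0.6 0 0 0 0 1;1.9 0.6 0 0 0 0 1;1.9 0.6 0 0 0 0 1;0 0 0 0 0 0 1;0 0 0 0 0 0 1"
}}

```text
clock: 9.25
eef_pos: [0.5666, 0.1306, 0.3316]
orientation: [3.141, 0.0, -1.262]
force: [-0.3, 0.3, -2.8]
gripper_width: 0.573
```

Run:
```python
from h import *
st=env.get_state(); print(st["eef_pos"],st["force"],st["ft_torque"])
s=env.snapshot("wrist"); cv2.imwrite("pics/w4.png",cv2.resize(s["image"][110:310,220:420],(600,600),interpolation=cv2.INTER_CUBIC)[...,::-1])
```

```text
[0.56658619 0.13059069 0.33162516] [-0.25552752  0.3140532  -2.82409506] [ 0.03667689  0.03147978 -0.03836037]
```

View pics/w4.png

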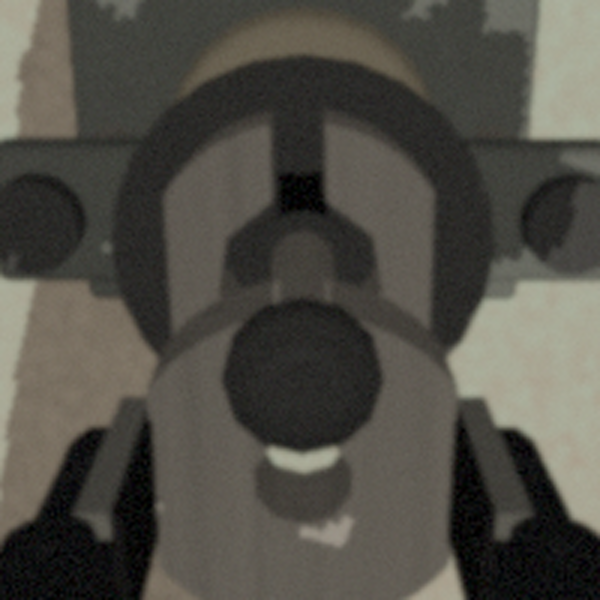

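The stem (302,270) sits centred in the slot mouth and there is no contact force. Continuing.

Emit:
{"name": "step_arm", "arguments": {
  "increments": "1.9 0.6 0 0 0 0 1;1.9 0.6 0 0 0 0 1;1.9 0.6 0 0 0 0 1;1.9 0.6 0 0 0 0 1;1.9 0.6 0 0 0 0 1;1.9 0.6 0 0 0 0 1;1.9 0.6 0 0 0 0 1;1.9 0.6 0 0 0 0 1;0 0 0 0 0 0 1;0 0 0 0 0 0 1"
}}

```text
clock: 10.3
eef_pos: [0.5817, 0.1354, 0.3316]
orientation: [3.141, 0.0, -1.262]
force: [-0.5, 0.4, -3.0]
gripper_width: 0.574
```

Emit:
{"name": "step_arm", "arguments": {
  "increments": "1 0.3 0 0 0 0 1;1 0.3 0 0 0 0 1;1 0.3 0 0 0 0 1;0 0 0 0 0 0 1;0 0 0 0 0 0 1"
}}

```text
clock: 10.8
eef_pos: [0.5848, 0.1363, 0.3317]
orientation: [3.142, 0.0, -1.262]
force: [0.2, -0.6, -3.0]
gripper_width: 0.576
```

Emit:
{"name": "step_arm", "arguments": {
  "increments": "1 0.3 0 0 0 0 1;1 0.3 0 0 0 0 1;1 0.3 0 0 0 0 1;0 0 0 0 0 0 1;0 0 0 0 0 0 1"
}}

```text
clock: 11.3
eef_pos: [0.5878, 0.1372, 0.3316]
orientation: [3.141, 0.0, -1.262]
force: [-0.5, -0.1, -1.7]
gripper_width: 0.572
```

Emit:
{"name": "step_arm", "arguments": {
  "increments": "0.5 0.15 0 0 0 0 1;0 0 0 0 0 0 1;0 0 0 0 0 0 1"
}}

```text
clock: 11.6
eef_pos: [0.5882, 0.1373, 0.3317]
orientation: [3.142, 0.0, -1.262]
force: [-0.6, -0.4, -3.3]
gripper_width: 0.575
```

Emit:
{"name": "step_arm", "arguments": {
  "increments": "0.5 0.15 0 0 0 0 1;0 0 0 0 0 0 1;0 0 0 0 0 0 1"
}}

```text
clock: 11.9
eef_pos: [0.5888, 0.1375, 0.3317]
orientation: [-3.142, -0.0, -1.262]
force: [-0.2, 0.2, -1.2]
gripper_width: 0.575
```

Emit:
{"name": "step_arm", "arguments": {
  "increments": "0.5 0.15 0 0 0 0 1;0 0 0 0 0 0 1;0 0 0 0 0 0 1"
}}

```text
clock: 12.2
eef_pos: [0.5893, 0.1376, 0.3317]
orientation: [3.142, -0.0, -1.262]
force: [-0.3, -0.0, -3.5]
gripper_width: 0.573
```

Emit:
{"name": "step_arm", "arguments": {
  "increments": "0.5 0.15 0 0 0 0 1;0 0 0 0 0 0 1;0 0 0 0 0 0 1"
}}

```text
clock: 12.5
eef_pos: [0.5897, 0.1378, 0.3317]
orientation: [-3.142, 0.0, -1.262]
force: [-0.1, -0.7, -2.9]
gripper_width: 0.571
```

Emit:
{"name": "step_arm", "arguments": {
  "increments": "0.4 0.1 0 0 0 0 1;0 0 0 0 0 0 1;0 0 0 0 0 0 1"
}}

```text
clock: 12.8
eef_pos: [0.5901, 0.1379, 0.3316]
orientation: [3.141, 0.0, -1.262]
force: [1.0, 0.4, -2.8]
gripper_width: 0.575
```

Emit:
{"name": "step_arm", "arguments": {
  "increments": "0.4 0.1 0 0 0 0 1;0 0 0 0 0 0 1;0 0 0 0 0 0 1"
}}

```text
clock: 13.1
eef_pos: [0.5903, 0.138, 0.3316]
orientation: [3.141, 0.0, -1.262]
force: [-1.8, 0.1, -3.5]
gripper_width: 0.573
```

Emit:
{"name": "step_arm", "arguments": {
  "increments": "0.3 0.1 0 0 0 0 1;0 0 0 0 0 0 1;0 0 0 0 0 0 1"
}}

```text
clock: 13.4
eef_pos: [0.5905, 0.138, 0.3315]
orientation: [3.14, 0.0, -1.262]
force: [-2.9, -0.3, -1.5]
gripper_width: 0.573
```

Contact is building, so I'll go a little further.

Emit:
{"name": "step_arm", "arguments": {
  "increments": "0.3 0.1 0 0 0 0 1;0 0 0 0 0 0 1;0 0 0 0 0 0 1"
}}

```text
clock: 13.7
eef_pos: [0.5906, 0.1381, 0.3314]
orientation: [3.139, 0.0, -1.262]
force: [-4.4, -0.6, -0.5]
gripper_width: 0.573
```

Emit:
{"name": "step_arm", "arguments": {
  "increments": "0.1 0.03 0 0 0 0 1;0 0 0 0 0 0 1;0 0 0 0 0 0 1;0 0 0 0 0 0 1;0 0 0 0 0 0 1;0 0 0 0 0 0 1"
}}

```text
clock: 14.3
eef_pos: [0.5907, 0.1381, 0.3314]
orientation: [3.139, 0.0, -1.262]
force: [-5.2, -0.6, 0.4]
gripper_width: 0.57
```

Emit:
{"name": "step_arm", "arguments": {
  "increments": "0 0 0 0 0 0 1;0 0 0 0 0 0 1;0 0 0 0 0 0 1;0 0 0 0 0 0 1;0 0 0 0 0 0 1"
}}

```text
clock: 14.8
eef_pos: [0.5907, 0.1381, 0.3314]
orientation: [3.139, 0.0, -1.262]
force: [-4.6, -1.2, -0.3]
gripper_width: 0.572
```

The 5 N contact was held for over a second. Backing off to centre the bore, then lowering slowly.

Emit:
{"name": "step_arm", "arguments": {
  "increments": "-1.2 -0.4 0 0 0 0 1;-1.1 -0.3 0 0 0 0 1;0 0 0 0 0 0 1;0 0 0 0 0 0 1;0 0 -1 0 0 0 1;0 0 -1 0 0 0 1;0 0 -1 0 0 0 1;0 0 -1 0 0 0 1;0 0 0 0 0 0 1;0 0 0 0 0 0 1"
}}

```text
clock: 15.8
eef_pos: [0.5889, 0.1375, 0.3276]
orientation: [3.141, 0.0, -1.262]
force: [-0.4, 0.1, -3.4]
gripper_width: 0.571
```

Emit:
{"name": "step_arm", "arguments": {
  "increments": "0 0 -1 0 0 0 1;0 0 -1 0 0 0 1;0 0 -1 0 0 0 1;0 0 0 0 0 0 1;0 0 0 0 0 0 1"
}}

```text
clock: 16.3
eef_pos: [0.5889, 0.1375, 0.3246]
orientation: [3.141, 0.0, -1.262]
force: [-0.9, -0.0, -2.9]
gripper_width: 0.572
```

Emit:
{"name": "step_arm", "arguments": {
  "increments": "0 0 -1 0 0 0 1;0 0 -1 0 0 0 1;0 0 -1 0 0 0 1;0 0 -1 0 0 0 1;0 0 -1 0 0 0 1;0 0 0 0 0 0 1;0 0 0 0 0 0 1"
}}

```text
clock: 17.0
eef_pos: [0.5889, 0.1375, 0.3196]
orientation: [3.141, 0.0, -1.262]
force: [-0.0, 0.5, -2.2]
gripper_width: 0.572
```

Emit:
{"name": "step_arm", "arguments": {
  "increments": "0 0 0 0 0 0.08 1;0 0 0 0 0 0.08 1;0 0 0 0 0 0.08 1;0 0 0 0 0 0.08 1;0 0 0 0 0 0 1;0 0 0 0 0 0 1"
}}

```text
clock: 17.6
eef_pos: [0.589, 0.1375, 0.3197]
orientation: [-3.141, -0.0, -0.944]
force: [-0.3, 1.2, -2.0]
gripper_width: 0.575
```

Emit:
{"name": "step_arm", "arguments": {
  "increments": "0 0 0 0 0 0.105 1;0 0 0 0 0 0.105 1;0 0 0 0 0 0.105 1;0 0 0 0 0 0.105 1;0 0 0 0 0 0.105 1;0 0 0 0 0 0.105 1;0 0 0 0 0 0 1;0 0 0 0 0 0 1"
}}

```text
clock: 18.4
eef_pos: [0.5889, 0.1375, 0.3197]
orientation: [-3.142, -0.0, -0.315]
force: [-0.0, 0.1, -1.5]
gripper_width: 0.573
```

Emit:
{"name": "step_arm", "arguments": {
  "increments": "0 0 0 0 0 0.105 1;0 0 0 0 0 0.105 1;0 0 0 0 0 0.105 1;0 0 0 0 0 0.105 1;0 0 0 0 0 0.105 1;0 0 0 0 0 0.105 1;0 0 0 0 0 0 1;0 0 0 0 0 0 1"
}}

```text
clock: 19.2
eef_pos: [0.5889, 0.1375, 0.3197]
orientation: [-3.142, 0.0, 0.315]
force: [-0.4, 0.5, -1.8]
gripper_width: 0.574
```

Emit:
{"name": "step_arm", "arguments": {
  "increments": "0 0 -1 0 0 0 1;0 0 -0.5 0 0 0 1;0 0 0 0 0 0 1;0 0 0 0 0 0 1"
}}

```text
clock: 19.6
eef_pos: [0.5889, 0.1375, 0.3181]
orientation: [-3.142, 0.0, 0.318]
force: [0.5, 0.4, -2.1]
gripper_width: 0.576
```

Emit:
{"name": "step_arm", "arguments": {
  "increments": "0 0 -0.5 0 0 0 1;0 0 -0.4 0 0 0 1;0 0 0 0 0 0 1;0 0 0 0 0 0 1"
}}

```text
clock: 20.0
eef_pos: [0.5889, 0.1375, 0.3172]
orientation: [-3.142, 0.0, 0.318]
force: [0.2, -0.0, -2.8]
gripper_width: 0.571
```

Emit:
{"name": "step_arm", "arguments": {
  "increments": "0 0 -0.4 0 0 0 1;0 0 0 0 0 0 1;0 0 0 0 0 0 1"
}}

```text
clock: 20.3
eef_pos: [0.5889, 0.1375, 0.3168]
orientation: [3.142, 0.0, 0.318]
force: [-0.5, -1.2, -2.3]
gripper_width: 0.572
```

Emit:
{"name": "step_arm", "arguments": {
  "increments": "0 0 -0.4 0 0 0 1;0 0 0 0 0 0 1;0 0 0 0 0 0 1"
}}

```text
clock: 20.6
eef_pos: [0.589, 0.1375, 0.3165]
orientation: [3.142, -0.0, 0.318]
force: [0.5, 0.2, -2.5]
gripper_width: 0.566
```

Emit:
{"name": "step_arm", "arguments": {
  "increments": "0 0 -0.3 0 0 0 1;0 0 0 0 0 0 1;0 0 0 0 0 0 1"
}}

```text
clock: 20.9
eef_pos: [0.589, 0.1375, 0.3165]
orientation: [3.142, -0.0, 0.318]
force: [-1.7, 0.1, -0.1]
gripper_width: 0.575
```

Emit:
{"name": "step_arm", "arguments": {
  "increments": "0 0 -0.3 0 0 0 1;0 0 0 0 0 0 1;0 0 0 0 0 0 1"
}}

```text
clock: 21.2
eef_pos: [0.589, 0.1375, 0.3165]
orientation: [3.142, -0.0, 0.318]
force: [-3.6, -0.3, 5.0]
gripper_width: 0.574
```

Emit:
{"name": "step_arm", "arguments": {
  "increments": "0 0 0.4 0 0 0 1;0 0 0 0 0 0 1;0 0 0 0 0 0 0.4;0 0 0 0 0 0 0.38;0 0 0 0 0 0 0.35;0 0 0 0 0 0 0.3;0 0 0 0 0 0 0.25;0 0 0 0 0 0 0.2;0 0 0 0 0 0 0.2"
}}

```text
clock: 22.1
eef_pos: [0.589, 0.1375, 0.3163]
orientation: [-3.142, -0.0, 0.318]
force: [0.1, 0.8, 0.1]
gripper_width: 0.802
```

Emit:
{"name": "step_arm", "arguments": {
  "increments": "0 0 3 0 0 0 0.1;0 0 5 0 0 0 0.1;0 0 10 0 0 0 0.1;0 0 20 0 0 0 0.1;0 0 30 0 0 0 0.1;0 0 30 0 0 0 0.1;0 0 20 0 0 0 0.1;0 -20 10 0 0 0 0.1;10 -30 0 0 0 0 0.1;10 -30 0 0 0 0 0.1;0 0 0 0 0 0 0.1;0 0 0 0 0 0 0.1"
}}

```text
clock: 23.3
eef_pos: [0.609, 0.057, 0.4451]
orientation: [-3.141, -0.001, 0.316]
force: [-0.3, 0.8, -0.6]
gripper_width: 0.903
```

```bash
python3 - <<'E'
from h import *
np.set_printoptions(precision=4,suppress=True)
st=env.get_state(); print(st["clock"],st["eef_pos"],st["force"])
for cam in ("wrist","scene"):
    s=env.snapshot(cam); P=cloud(s); H=np.where(np.isfinite(P[...,2]),P[...,2],0).astype(np.float32)
    d=np.hypot(P[...,0]-.589,P[...,1]-.1378)
    b=P[(d<.032)&(P[...,2]>.15)&(P[...,2]<.165)]; print(cam,"top z",np.percentile(b[:,2],[5,50,95]))
    u,v=proj(s,[.589,.138,.15]); u,v=int(u),int(v); print(u,v)
    h=60 if cam=="wrist" else 40
    y0=max(v-h,0);x0=max(u-h,0)
    cv2.imwrite(f"pics/f_{cam}.png",cv2.resize(s["image"][y0:v+h,x0:u+h],(480,480),interpolation=cv2.INTER_CUBIC)[...,::-1])
    lc=np.array([.589,.138]); X,Y,h=rend(s,H,.158,lc)
    ig=(h>.165)|(np.hypot(X-lc[0],Y-lc[1])<.014)
    print("upper",fit(X,Y,abs(h-.158)<.004,lc,.008,[1.6,1.9,2.2],ig))
E
python3 - <<'E'
import cv2,numpy as np
a,b=[cv2.imread(f"pics/f_{c}.png") for c in("wrist","scene")]
cv2.imwrite("pics/f.png",cv2.resize(np.hstack([a,b]),(800,400)))
E
```

```text
23.3 [0.609  0.057  0.4451] [-0.3045  0.7658 -0.6179]
wrist top z [0.1571 0.1583 0.1594]
327 94
upper (array([0.5888, 0.1373, 1.899 ]), np.float64(3.18))
scene top z [0.1515 0.1579 0.1598]
459 217
upper (array([0.5938, 0.1365, 1.9136]), np.float64(8.91))
```

View pics/f.png

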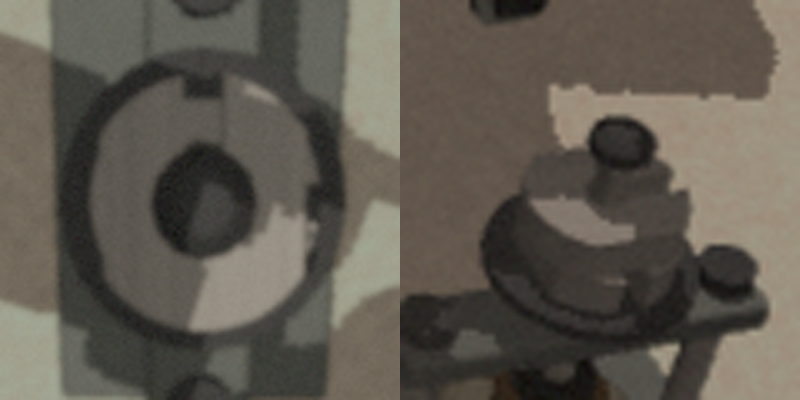

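The weight sits level with its top at 158 mm. Its slot points up at (203,85) and the lower slot still points right at (318,205), about 90° apart. The gripper is clear, so I'm handing in.

```bash
python3 -c "
from bench import env
print(env.close_job())"
```

```text
the job is handed in; nothing more can be done
None
```

The loose steel weight is on the press, fully down on the lower weight with its slot crosswise to the lower one. I handed the job in at about 23.5 s of the 58 s allowed.

- **Push on the stem:** I took the weight in at the neck from the press's -x side. I pushed until the closed end of the slot bore on the stem with about 5 N, held that for over a second, then backed off to centre the bore.
- **Lowering:** I lowered the weight, turned it about 90° just clear of the lower weight, set it down and let go. The highest reading on touching down was about 5 N upward at the wrist (about 8 N counting the weight's own load).
- **Last checks:** The wrist camera puts the top face at 158 mm, which is the seated height. It puts the slot at 1.899 rad; the lower slot was 0.325 rad when measured before the weight went on, so they are about 90° apart. The gripper was clear and wrist forces were near zero.

**Less certain:**
- I did not re-measure the lower weight's angle after placing. In the last picture its slot mouth still shows on the same side.
- The coarser scene camera's fit of the added weight was 5 mm off the wrist camera's, with a poorer fit score. I relied on the wrist camera.
- I did not check the bottle, jar and brush again at the end, but no move went near them or the purple look-alikes.

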